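Press the bar tools home in their foam tray

ROBOT

A 6-joint arm with a two-finger parallel gripper is mounted at the origin on a cart in front of the work surface, level with it; the furniture and walls round the work are solid. World frame = base frame: x ahead of the robot, y to its left, z up, the work surface at z = 0. Lengths are in m, angles in rad, forces in N, time in s.
With the tool pointing down it reaches from about 0.275 to 0.975 m from the base axis. Payload 8.4 kg.
Tool frame: the origin (TCP) lies at the very end of the fingers, on their centre line; the grasp point (between the pads) lies grip_point_offset behind it (grip_point_offset is the distance from the TCP to the grasp point, in m); z points along the fingers, y is the line along which they close (so a half turn about z gives the same grasp; the last joint's range is limited). The gripper opens to 92 mm and grips with 3 to 60 N. Pads are 20 mm wide; open, the fingers measure 128 mm over their backs; the gripper's body (75 mm by 189 mm) begins 69 mm behind the grasp point.
Start: joints at [-1.148, 0.353, 1.633, -0, 1.155, -0.002], TCP at [0.258, -0.569, 0.215] pointing down, gripper open.
Joint ranges: [-2.63, 2.63], [-0.92, 2.1], [0.06, 2.66], [-1.3, 4.44], [0, 2.69], [-3.02, 3.02]. Speed limits (rad/s): [2.22, 2.22, 2.79, 3.14, 3.14, 3.14].

INTERFACE

Orientations are given as a rotation vector (axis times angle).
In Python, from station import * gives the robot as it stands.
- The arm moves only by the shell command python3 -m jog 'ROWS'. ROWS is JSON, a list that holds one entry, the list of rows, each a list of 7 numbers: the turn, a rotation vector about the world's x, y, z in units of 8 degrees (1.0 is 8 degrees), then the shift along the world's x, y, z in units of 50 mm (1.0 is 50 mm), then the opening, from 0 (shut) to 1 (fully open). A call has 1 to 8 rows; each row shifts and turns the commanded pose from where the row before left it; what a row does not reach is not made up. A row lasts 1/10 s, in which the tool goes at most 50 mm and 8.59 degrees, less where a joint would pass 70% of its speed; a pose out of reach is approached as far as the arm can. A call is refused whole if a number of a shift passes 1 or a number of a turn 1, either way. A call with a gripper value outside its range is refused whole. The fingers move at their own pace and stop on an object; the grip force is fixed at half the most. Time passes only in rows, so rows that do not move let the fingers close. It gives the time, the measured TCP pose, the force, the opening and the grip force at its end, in the units of the state.
- observe(): the state, without advancing time (a new reading comes with each control period).
- read_camera(name): name is "side" or "top"; returns a dict with "img" (384x512x3 uint8, blue, green, red), "range_z" (384x512 float32, m along the optical axis (not along the pixel's ray), 0 where there is no reading), "fx", "fy", "cx", "cy" (pixels), "k1" (the pictures are not rectified: a ray, as slopes to the right and down, at radius r is drawn at 1 + k1 r^2 times it, then the intrinsics apply), "cam_to_world" (4x4, takes a point from camera to world coordinates). Camera axes: x right, y down, z forward; pixel columns grow to the right and rows downward; lengths in m; the calibration is good to about 2 mm. A picture is of the moment at which its call begins.
- close_job(): hands the job in; it is judged then, once.
Trained networks look in a picture, given as the dict that the camera call returned (one of the last four; its "shot" number tells which), for a name from the list of things; names that differ only in an ending like _2 or _b are one class to them, and where a whole thing is asked for, a point or a joint stands for the part that bears it (a point fixed in the world has none). Each returns a list of dicts, best first, with "conf" (0 to 1); they miss things now and then, are a little off and sometimes report something else, mostly with a low value. They report only what shows in the picture. A call takes as long as a camera call. They do not tell look-alikes from the thing itself.
- find_in(picture, name): "extent" ([left, top, width, height] in pixels, round what is visible of it).
- tip_of(picture, name): "at" ([column, row] in pixels: a listed point, or the origin of a listed thing).
The state is a dict: "clock": time; "joint_positions": joint angles; "joint_vel": joint speeds; "tau": joint torques, N m; "position": TCP position; "ee_rot": TCP orientation; "force": force on the tool from outside, world axes, zero at the start; "torque": the same for the moment, N m; "opening": finger opening in m; "grip_force": force on a finger pad.
Only numpy, scipy, OpenCV 4.12 (cv2) and the standard library are available. Lean on these libraries where they do the work, as an engineer would, in place of code of your own. Each camera call takes 0.05 s, during which the arm holds its last target. There are 200 camera calls.

TASK

Put the bar tools away in the foam-lined tray: lay the cocktail strainer in its cut-out the only way round that it fits and press it fully home, and press the folded waiter's corkscrew, which is sitting proud in its own cut-out, fully home too. Both must lie level, flush with the foam along their whole length and be left there; do not knock the other things about.

Things in the scene. Friction and masses are not known exactly. Their poses are not given: they have to be found in the camera images.
- tray: Fixed wooden tray 176 (x) x 196 (y) mm, frame 27 mm high, filled with charcoal foam whose top is 25 mm up. Origin: centre of its underside, z up. Two cut-outs with light grey floors (10 mm above the origin) run along its y: the strainer's towards +x, the corkscrew's towards -x. In each the tool's own x must point along the tray's -y and its own y along the tray's +x. 1.5 mm clearance all round.
- strainer: Cocktail strainer, 154 mm long, 16 mm thick with flat top, 0.14 kg (varies), lying on the worktop: round perforated steel head of 68 mm diameter, straight wooden handle 22 mm wide. Origin on its underside, x towards the head: head centre at x = +40 mm, handle from +6 to -80 mm, balance point near the origin. Good to grip across the handle at about x = -20 mm.
- strainer_head (a point): Underside of the strainer below the centre of its round head (x = +40 mm in the strainer's frame); push down on the flat top 16 mm above it.
- strainer_tail (a point): Underside of the strainer near the end of the handle (x = -68 mm in the strainer's frame); push down on the flat top 16 mm above it.
- waiters_knife: Folded waiter's corkscrew, 0.13 kg (varies): a steel bar 120 x 22 mm, 16 mm thick with flat top, its folded lever bulging 12 mm out of its +y side between x = +5 and +55 mm. Origin: underside, middle of the bar; x along the bar. It starts the right way round in its cut-out, resting on the nibs with its top about 8 mm above the foam.
- knife_head (a point): Underside of the corkscrew, 45 mm from its origin along +x (the end with the lever); push down on the flat top 16 mm above it.
- knife_tail (a point): Underside of the corkscrew, 45 mm from its origin along -x; push down on the flat top 16 mm above it.
- strainer_pocket_head (a point): On the floor of the strainer's cut-out (15 mm deep), centre of its 71 mm round part, where strainer_head belongs; at (30, -43, 10) mm in the tray's frame. Springy foam nibs in the walls at head and tail hold a tool merely laid in 5 to 8 mm above the floor.
- strainer_pocket_tail (a point): On the floor of the strainer's cut-out near the end of its 25 mm wide slot, where strainer_tail belongs; at (30, 65, 10) mm in the tray's frame. Each end of a tool must be pushed down past its nibs, with about 5 to 12 N; it then stays down on the hard floor, its flat top 1 mm above the foam.
- knife_pocket_head (a point): On the floor of the corkscrew's cut-out (15 mm deep, the same springy nibs), where knife_head belongs; at (-50, -45, 10) mm in the tray's frame.
- knife_pocket_tail (a point): On the floor of the corkscrew's cut-out, where knife_tail belongs; at (-50, 45, 10) mm in the tray's frame.
- jigger: Steel double jigger, 44 mm wide, 88 mm high, standing at the back: leave alone. Origin: centre of its underside.
- wine_stopper: Steel ball wine stopper, 37 mm wide, 73 mm high, standing at the back: leave alone. Origin: centre of its underside.
- bitters: Small dropper bottle, 43 mm wide, 132 mm high, standing at the back: leave alone. Origin: centre of its underside.
- coaster: Square slate coaster, 92 x 92 x 8 mm, lying at the right: leave alone. Origin: centre of its underside.
Mind the look-alikes: they are no part of the job. Leave any orange look-alike of the waiters_knife alone. Leave any turquoise look-alike of the strainer alone.

How it is judged:
At the end, for the whole second after the job is handed in: Strainer and waiter's corkscrew both lie at rest in their cut-outs, right way round (each end within 4 mm sideways of its place), right side up and level within 0.06 rad, each end pressed down to within 2.5 mm of the cut-out's floor (horizontal distance between strainer_head and strainer_pocket_head below 0.004 m and z of each of strainer_head, strainer_tail, knife_head, knife_tail in the frame of tray below 0.0125 m and horizontal distance between strainer_tail and strainer_pocket_tail below 0.004 m and horizontal distance between knife_head and knife_pocket_head below 0.004 m and horizontal distance between knife_tail and knife_pocket_tail below 0.004 m and angle between each of strainer, waiters_knife's own z axis and vertical below 0.06 rad and linear speed of each of strainer, waiters_knife below 0.02 m/s); the robot touches nothing.
It fails at once if the jigger is moved more than 30 mm (distance of jigger from where it was at the start of the episode above 0.03 m).
It fails at once if the wine stopper is moved more than 30 mm (distance of wine_stopper from where it was at the start of the episode above 0.03 m).
It fails at once if the dropper bottle is moved more than 30 mm (distance of bitters from where it was at the start of the episode above 0.03 m).
It fails at once if the coaster is moved more than 30 mm (distance of coaster from where it was at the start of the episode above 0.03 m).
It also fails if it takes over 61 s, if anything falls off the work surface, if the arm or the gripper's body presses on something with over 40 N, if the wrist force passes 120 N, or if a joint passes its speed limit or range.

## Working session

There is one attempt and no reset: what is moved stays moved. The work goes in short steps, Python scripts to look and compute and a shell command to move; the robot and the scene stay as the last step left them, time stands still between calls to the robot, and variables do not carry over. Pictures are saved under pics/ and viewed, at most 10 in all, crops included, and the job is handed in when it is done.

```bash
mkdir -p pics; cat > h.py <<'E'
from station import *
import numpy as np, cv2
def ray(p,u,v):
    xd=np.array([(u-p["cx"])/p["fx"],(v-p["cy"])/p["fy"]]);x=xd.copy()
    for _ in range(10): x=xd/(1+p["k1"]*(x@x))
    return x
def atz(p,u,v,z):
    T=np.array(p["cam_to_world"]);x=ray(p,u,v);d=T[:3,:3]@np.array([x[0],x[1],1]);o=T[:3,3]
    return o+d*(z-o[2])/d[2]
def cloud(p):
    v,u=np.mgrid[0:384,0:512];xd=np.stack([(u-p["cx"])/p["fx"],(v-p["cy"])/p["fy"]],-1);x=xd.copy()
    for _ in range(10): x=xd/(1+p["k1"]*(x**2).sum(-1,keepdims=True))
    c=np.concatenate([x,np.ones(u.shape+(1,))],-1)*p["range_z"][...,None]
    T=np.array(p["cam_to_world"]);return c@T[:3,:3].T+T[:3,3]
E
python3 - <<'E'
from h import *
s=observe();print(s)
for n in("top","side"):
    p=read_camera(n);print(n,p["fx"],p["k1"],np.array(p["cam_to_world"]).round(3).tolist())
    cv2.imwrite(f"pics/{n}0.png",cv2.resize(p["img"],(800,600)))
    C=cloud(p)
    for o in["tray","strainer","waiters_knife","coaster"]:
        for d in find_in(p,o):print(o,d["conf"],np.round(d["extent"]))
    for o in["strainer","strainer_head","strainer_tail","knife_head","knife_tail","strainer_pocket_head","strainer_pocket_tail","knife_pocket_head","knife_pocket_tail","tray"]:
        for d in tip_of(p,o):
            u,v=d["at"];print(o,round(d["conf"],2),np.round(d["at"],1),C[int(v),int(u)].round(4))
E
```

```text
{'clock': 0.0, 'joint_positions': array([-1.14839300e+00,  3.53614781e-01,  1.63409816e+00,  7.26575935e-06,
        1.15520678e+00, -2.40930650e-03]), 'joint_vel': array([-0.00047737, -0.00034804, -0.00141852,  0.00132424, -0.00029942,
       -0.00040495]), 'tau': array([ 7.94238858e-04, -5.93839788e+01, -3.34215939e+01,  6.97618746e-02,
        2.31728959e-02, -1.24376393e-04]), 'position': array([ 0.25739509, -0.56901373,  0.21389993]), 'ee_rot': array([-3.06972080e+00, -6.62009352e-01,  4.24154530e-04]), 'force': array([ 0.5465424 ,  0.49313542, -0.40043946]), 'torque': array([ 0.01380353, -0.01460122, -0.04717629]), 'grip_force': 0.0, 'opening': 0.09207566031778884}
top 389.3736399986279 -0.06914032222603939 [[-0.023, -0.996, 0.084, 0.471], [-1.0, 0.023, 0.001, -0.064], [-0.003, -0.084, -0.996, 1.112], [0.0, 0.0, 0.0, 1.0]]
tray 0.6 [158. 182.  83.  72.]
strainer 0.68 [294. 186.  48.  45.]
strainer 0.3 [177. 231.  45.  18.]
waiters_knife 0.8 [178. 228.  44.  21.]
waiters_knife 0.73 [119. 213.  16.  44.]
waiters_knife 0.67 [161. 181.  80.  74.]
waiters_knife 0.65 [271. 227.  19. 
[... 1967 characters left out ...]
tail 0.82 [217.3 234.1] [0.4209 0.1625 0.0272]
knife_tail 0.75 [291.3 223.2] [ 3.521e-01 -8.960e-02  2.000e-04]
knife_tail 0.56 [160.5 251.2] [0.4753 0.3347 0.0106]
strainer_pocket_head 0.8 [227.9 217.6] [0.5087 0.0574 0.0073]
strainer_pocket_head 0.61 [242.2 225.1] [0.4112 0.0711 0.0282]
strainer_pocket_tail 0.82 [196. 226.] [0.5085 0.1817 0.0216]
knife_pocket_head 0.87 [242.  227.1] [0.4107 0.0716 0.0212]
knife_pocket_head 0.28 [211.6 236.6] [0.43   0.179  0.0222]
knife_pocket_head 0.27 [242.4 227.6] [0.4107 0.0716 0.0212]
knife_pocket_tail 0.59 [215.  234.9] [0.4262 0.1663 0.0262]
knife_pocket_tail 0.47 [286.  193.5] [ 0.5033 -0.2094  0.0095]
tray 0.95 [219.6 227. ] [0.4421 0.1389 0.033 ]
```

View pics/top0.png

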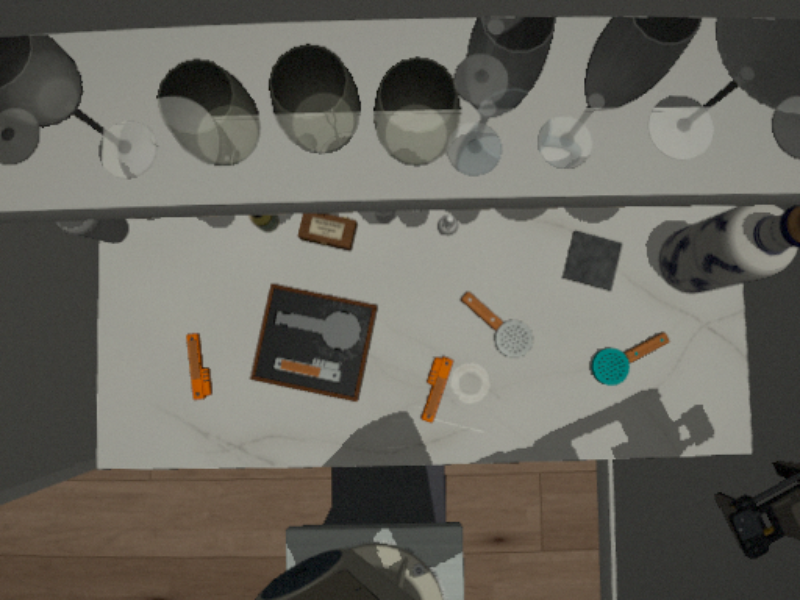

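```bash
python3 - <<'E'
from h import *
p=read_camera("top")
I=p["img"]
a=cv2.resize(I[165:275,255:425],None,fx=4.7,fy=4.7,interpolation=cv2.INTER_CUBIC)
cv2.imwrite("pics/strain.png",a)
a=cv2.resize(I[165:275,100:260],None,fx=5,fy=5,interpolation=cv2.INTER_CUBIC)
cv2.imwrite("pics/tray.png",a)
E
```

```text
(no output)
```

View pics/strain.png

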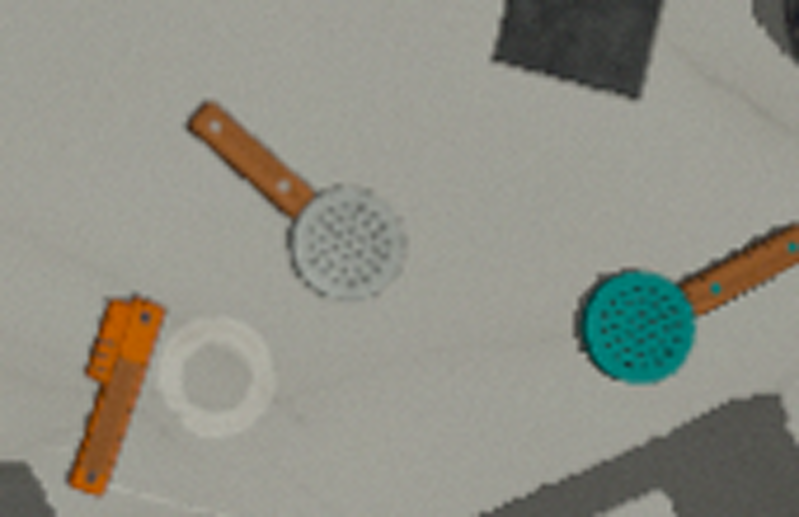

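View pics/tray.png

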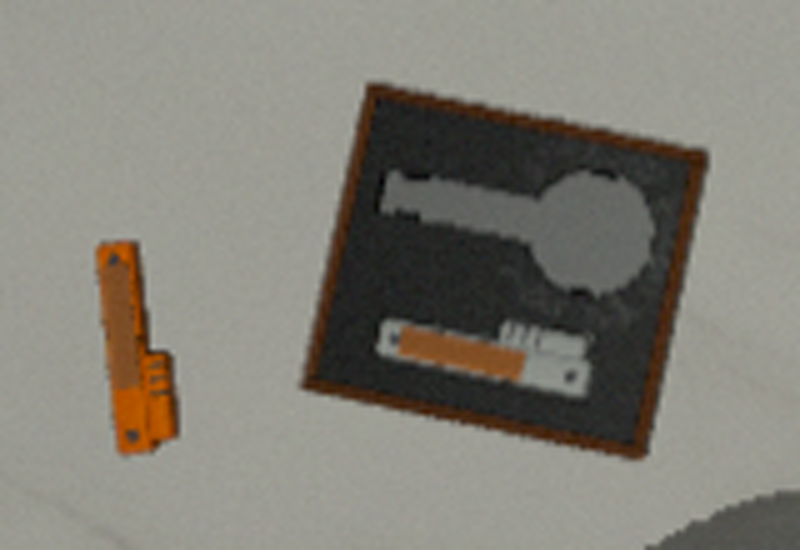

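The real strainer is the steel-headed one: head at about (329,217), tail (298,188) in the raw picture. The turquoise one at (391,234) and the orange corkscrews at (124,236) and (280,250) are look-alikes. The steel corkscrew is in the tray at about (199,238), with its lever end to the right.

```bash
cat >> h.py <<'E'
def strainer(p,box,z):
    """box u0,v0,u1,v1; returns head centre, handle mean, yaw"""
    u0,v0,u1,v1=box;I=p["img"][v0:v1,u0:u1].astype(int)
    b,g,r=I[...,0],I[...,1],I[...,2]
    w=(r-b>35)
    n,l,st,_=cv2.connectedComponentsWithStats(w.astype(np.uint8));k=1+st[1:,4].argmax()
    vv,uu=np.nonzero(l==k);H=np.array([atz(p,a+u0,c+v0,z)[:2] for a,c in zip(uu,vv)])
    m=H.mean(0);_,s,V=np.linalg.svd(H-m);return m,V[0],H,len(H)
E
python3 - <<'E'
from h import *
from station import *
print("gpo",grip_point_offset)
p=read_camera("top");I=p["img"].astype(int)
m,d,H,n=strainer(p,(285,180,350,240),.016)
if d@np.array([-1,-1])<0:d=-d
t=(H-m)@d;print("handle",m.round(4),"yaw",np.degrees(np.arctan2(d[1],d[0])).round(2),n,t.min(),t.max(),np.abs((H-m)@[-d[1],d[0]]).max())
# head: bg subtract using depth
C=cloud(p)
hm=np.zeros((384,512),bool);hm[180:240,285:350]=(C[180:240,285:350,2]>.009)
vv,uu=np.nonzero(hm);P=np.array([atz(p,a,b,.016)[:2] for a,b in zip(uu,vv)])
tt=(P-m)@d;ss=(P-m)@[-d[1],d[0]];print("all t",tt.min(),tt.max(),"s",ss.min(),ss.max())
h=tt>50e-3-.005;(c,r)=cv2.minEnclosingCircle(P[h].astype(np.float32));print("head enc",c,r,"centroid",P[h].mean(0))
# tray foam
g=I.max(-1);box=np.zeros((384,512),np.uint8);box[175:262,150:250]=1
C2=C[...,2]
red=((I[...,2]-I[...,0]>18)&(box>0)).astype(np.uint8)
n,l,st,_=cv2.connectedComponentsWithStats(red);k=1+st[1:,4].argmax();print(st[k])
frame=(l==k)
def rect(mask,z):
    vv,uu=np.nonzero(mask);Q=np.array([atz(p,a,b,z)[:2] for a,b in zip(uu,vv)]).astype(np.float32)
    return cv2.minAreaRect(Q)
print("outer",rect(frame,.027))
n,l2=cv2.connectedComponents(((~frame)&(box>0)).astype(np.uint8),connectivity=4)
inner=l2==l2[222,190];print("inner",inner.sum(),rect(inner,.026))
E
```

```text
gpo 0.0187
handle [ 0.5355 -0.2037] yaw -133.21 226 -0.04353147322839896 0.04196442283902252 0.010853993129843168
all t -0.06647434571399079 0.10970703485024956 s -0.12837000378011762 0.03488451736846158
head enc (0.46916335821151733, -0.23209813237190247) 0.066022127866745 centroid [ 0.48369268 -0.26011822]
[160 182  81  75 717]
outer ((0.48649442195892334, 0.10003086924552917), (0.19624003767967224, 0.1752088963985443), 77.1211166381836)
inner 3688 ((0.4862525165081024, 0.10018002241849899), (0.18050849437713623, 0.15934264659881592), 77.10984802246094)
```

```bash
python3 - <<'E'
from h import *
p=read_camera("top");C=cloud(p)
print(C[205:208,200:225:4,2].round(3), C[235:237,185:212:4,2].round(3), C[222,185:225:5,2].round(3),C[150:160,340,2].round(3))
# bright mask inside tray
I=p["img"].max(-1)
print(I[195:226:2,176:232:2])
E
```

```text
[[0.009 0.011 0.012 0.016 1.112 0.008 0.01 ]
 [0.01  0.01  0.009 0.011 0.013 0.014 0.011]
 [0.013 0.012 0.014 0.009 0.013 0.012 0.009]] [[0.035 0.035 0.036 0.036 0.031 0.036 0.036]
 [0.035 0.031 0.035 0.035 0.036 0.033 0.032]] [0.026 0.025 0.031 0.027 0.024 0.025 0.016 0.01 ] [ 0.002  0.005 -0.002 -0.005  0.001  0.001 -0.001  0.     0.002 -0.004]
[[ 37  38  33  36  37  34  35  38  39  41  38  40  41  41  40  44  46  41
   42  51  41  59  48  41  34  40  60  60]
 [ 34  34  33  37  38  38  37  39  37  36  38  43  42  38  46  42  40  37
   38  38  45  51  49  52  51  49  44  57]
 [ 25  77  48  25  33  32  35  37  42  38  40  38  39  42  39  50  51  40
   33  49  79  42  20  37  40  55  57  51]
 [  9  94  90  75  78  92  84  83  66  40  37  40  41  40  37  44  42  36
   89 105 103 102 102  85 101  60  51  47]
 [ 25  96  97  96 100  98  97  97  96 101  94  86  83  48  42  39  51 104
  101 101 102 102 101 104 107 104  61  42]
 [ 69  97  95  96  98 101  97  99  98  99  96  99 100 101 102  94  94 101
  102 101 104 101 103 105 103 103  98  48]
 [ 70  79  52  61  95  98  97  99 101  99  98 102
[... 421 characters left out ...]
 37  38  36  39  40  39  34  35  39  42  45  39  41  41  41  71  99 103
  103 103 107 102 107 105 101 106 104  54]
 [ 40  32  35  41  38  36  39  36  38  37  40  41  39  40  45  41 101 103
  106 104 103 104 104 103 103 105 103  80]
 [ 33  34  36  39  37  40  41  34  39  39  41  42  48  44  42  38  52 104
  103 104 103 107 101 102 106 105  48  53]
 [ 36  35  36  38  39  41  38  40  41  39  38  41  42  42  46  43  43  70
  101 104 105 104 105 106 101  48  49  58]
 [ 34  35  38  41  40  35  34  37  37  41  46  40  38  41  51  49  56  49
   45  26  18  76  78  73  47  47  52  52]
 [ 34  40  37  42  35  38  35  38  39  35  41  39  41  38  50  53  60  45
   49  39  46  44  42  56  51  44  45  47]]
```

```bash
python3 -m jog '[[[0,0,0.36,0.5,0.7,0,0.5],[0,0,0.36,0.5,0.7,0,0.5],[0,0,0.36,0.5,0.7,0,0.5],[0,0,0.36,0.5,0.7,0,0.5],[0,0,0.36,0.5,0.7,0,0.5],[0,0,0.36,0.5,0.7,0,0.5],[0,0,0.36,0.5,0.7,0,0.5],[0,0,0.29,0.5,0.7,0,0.5]]]'; python3 -m jog '[[[0,0,0,0.7,0.7,0,0.5],[0,0,0,0.63,0.76,-0.5,0.5],[0,0,0,0,0,-0.9,0.5],[0,0,0,0,0,-0.9,0.5],[0,0,0,0,0,-0.3,0.5],[0,0,0,0,0,0,0.5],[0,0,0,0,0,0,0.5]]]'
```

```text
clock: 2.45
position: [0.4584, -0.288, 0.2148]
ee_rot: [2.881, 1.251, 0.0]
force: [-0.2, 0.4, 0.1]
opening: 0.046
grip_force: 0.0
clock: 3.15
position: [0.5214, -0.2203, 0.0875]
ee_rot: [2.883, 1.248, 0.0]
force: [-0.2, -0.1, -0.2]
opening: 0.0458
grip_force: 0.0
```

```bash
python3 -m jog '[[[0,0,0,0.05,0.09,-0.6,0.5],[0,0,0,0,0,-0.6,0.5],[0,0,0,0,0,-0.36,0.5],[0,0,0,0,0,0,0.5]]]'; python3 -m jog '[[[0,0,0,0,0,0,0.1],[0,0,0,0,0,0,0.1],[0,0,0,0,0,0,0.1],[0,0,0,0,0,0,0.1],[0,0,0,0,0,0,0.1],[0,0,0,0,0,0,0.1]]]'
```

```text
clock: 3.55
position: [0.5232, -0.2156, 0.0086]
ee_rot: [-2.882, -1.247, 0.001]
force: [-0.1, 0.7, -0.6]
opening: 0.046
grip_force: 0.0
clock: 4.15
position: [0.5245, -0.2161, 0.0104]
ee_rot: [2.882, 1.247, 0.002]
force: [-0.9, -0.1, 7.7]
opening: 0.0217
grip_force: 30.0
```

```bash
python3 -m jog '[[[0,0,0,0,0,0.4,0.1],[0,0,0,0,0,0.8,0.1],[0,0,0,0,0,0.8,0.1],[0,0,0.5,0,0.8,0,0.1],[0,0,0.55,0,0.8,0,0.1],[0,0,0.55,0,0.8,0,0.1],[0,0,0.55,0,0.8,0,0.1],[0,0,0.55,0,0.8,0,0.1]]]'; python3 -m jog '[[[0,0,0.55,-0.05,0.8,0,0.1],[0,0,0.54,-0.05,0.8,0,0.1],[0,0,0,0,0.7,-0.3,0.1],[0,0,0,0,0.22,-0.3,0.1],[0,0,0,0,0,0,0.1],[0,0,0,0,0,0,0.1]]]'
python3 - <<'E'
from h import *
p=read_camera("top")
cv2.imwrite("pics/held.png",cv2.resize(p["img"][160:270,140:270],None,fx=6,fy=5.4,interpolation=cv2.INTER_CUBIC))
q=read_camera("side");cv2.imwrite("pics/helds.png",cv2.resize(q["img"][150:260,150:290],None,fx=5.7,fy=5.4,interpolation=cv2.INTER_CUBIC))
for x in(p,q):
    for o in["strainer_head","strainer_tail"]:print(o,[(round(d["conf"],2),np.round(d["at"],1)) for d in tip_of(x,o)])
print(observe()["position"],observe()["ee_rot"])
E
```

```text
clock: 4.95
position: [0.5234, -0.0141, 0.1095]
ee_rot: [2.595, 1.77, 0.001]
force: [0.2, -1.1, -0.4]
opening: 0.0214
grip_force: 30.0
clock: 5.55
position: [0.5183, 0.1102, 0.0792]
ee_rot: [-2.455, -1.96, 0.001]
force: [-0.4, -0.7, -1.2]
opening: 0.0215
grip_force: 30.0
strainer_head [(0.79, array([390.8, 236.7])), (0.65, array([212.7, 213.4]))]
strainer_tail []
strainer_head [(0.83, array([227.5, 198.9]))]
strainer_tail [(0.85, array([196. , 212.6]))]
[0.51895342 0.10969039 0.07954793] [2.45706227e+00 1.95700870e+00 1.13941160e-03]
```

View pics/held.png

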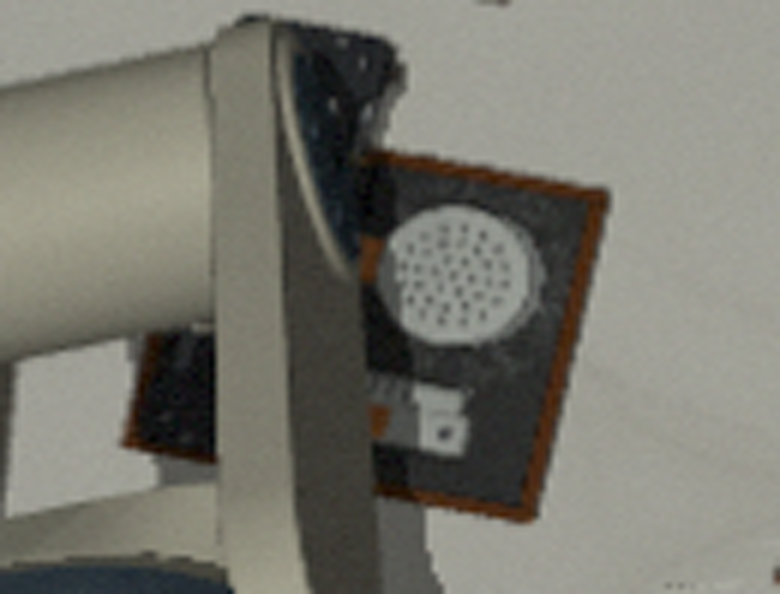

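View pics/helds.png

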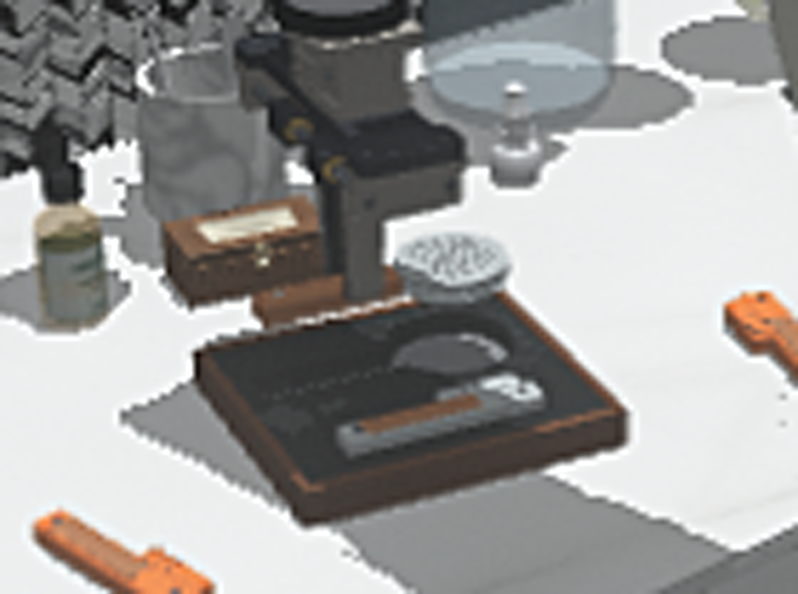

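The side view shows the strainer held level. In the top view its head is at about raw (217,211), over the tray's round cut-out. I'll measure the head's offset now.

```bash
cat > m.py <<'E'
from h import *
def head(zt,guess,n=3):
    p=read_camera("top");R=[]
    im=cv2.GaussianBlur(p["img"],(0,0),1.0).max(-1).astype(float)
    # rays outwards from guess in world at z; strongest falling edge
    T=np.array(p["cam_to_world"]);
    def proj(P):
        c=T[:3,:3].T@(P-T[:3,3]);x=c[:2]/c[2];x=x*(1+p["k1"]*(x@x));return p["fx"]*x[0]+p["cx"],p["fy"]*x[1]+p["cy"]
    g=np.array(guess,float)
    rs=np.arange(.026,.043,.0005)
    for it in range(4):
        E=[]
        for a in np.radians(np.arange(-180,180,6)):
            uv=np.array([proj(np.array([g[0]+r*np.cos(a),g[1]+r*np.sin(a),zt])) for r in rs],np.float32)
            pr=cv2.remap(im.astype(np.float32),uv[:,:1],uv[:,1:],cv2.INTER_CUBIC).ravel()
            dd=np.gradient(pr);k=dd.argmin()
            if 1<k<len(rs)-2 and dd[k]<-2:E.append([rs[k]*np.cos(a),rs[k]*np.sin(a)])
        E=np.array(E);r=np.hypot(*E.T)
        ok=abs(r-np.median(r))<.004;E=E[ok]
        A=np.c_[2*E,np.ones(len(E))];s=np.linalg.lstsq(A,(E**2).sum(1),rcond=None)[0]
        g=g+s[:2]
    return g,np.sqrt(s[2]+s[:2]@s[:2]),len(E)
E
python3 - <<'E'
from m import *
o=observe();P=o["position"]
c=np.array([.4864,.1001]);a=np.radians(-12.89);R=np.array([[np.cos(a),-np.sin(a)],[np.sin(a),np.cos(a)]])
for z in(.085,.087,.089):
    g,r,n=head(z,[.506,.0515]);print(z,g.round(4),r.round(4),n)
print("target head",c+R@[.030,-.043],"TCP",P,"angle y",2*np.degrees(np.arctan2(o["ee_rot"][1],o["ee_rot"][0]))-90)
E
```

```text
0.085 [0.5058 0.0502] 0.0338 52
0.087 [0.5058 0.0499] 0.0337 51
0.089 [0.5056 0.0496] 0.0337 53
target head [0.50605156 0.05149119] TCP [0.51895342 0.10969039 0.07954793] angle y -12.926537820861014
```

```bash
python3 -m jog '[[[0,0,0,0,0.025,-0.4,0.1],[0,0,0,0,0,-0.3,0.1],[0,0,0,0,0,-0.15,0.1],[0,0,0,0,0,-0.1,0.1],[0,0,0,0,0,0,0.1],[0,0,0,0,0,0,0.1]]]'
python3 - <<'E'
from m import *
o=observe();print(o["position"],o["force"])
for z in(.037,.041):
    g,r,n=head(z,[.506,.0515]);print(z,g.round(4),r.round(4),n)
E
python3 -m jog '[[[0,0,0,0,0,-0.06,0.1],[0,0,0,0,0,0,0.1],[0,0,0,0,0,0,0.1]]]'
```

```text
clock: 6.6
position: [0.5185, 0.1115, 0.0317]
ee_rot: [-2.456, -1.959, 0.001]
force: [-1.9, -1.2, -1.8]
opening: 0.0212
grip_force: 30.0
[0.51849368 0.1115345  0.03172733] [-1.9135179  -1.18365468 -1.79765357]
0.037 [0.506  0.0518] 0.0336 55
0.041 [0.506  0.0513] 0.0335 54
clock: 7.0
position: [0.5186, 0.1115, 0.0286]
ee_rot: [2.456, 1.959, -0.0]
force: [-0.9, -3.5, -0.8]
opening: 0.0213
grip_force: 30.0
```

```bash
python3 -m jog '[[[0,0,0,0,-0.01,-0.03,0.1],[0,0,0,0,0,0,0.1],[0,0,0,0,0,0,0.5],[0,0,0,0,0,0,0.5],[0,0,0,0,0,0,0.5],[0,0,0,0,0,0.4,0.5],[0,0,0,0,0,0.6,0.5],[0,0,0,0,0,0.6,0.5]]]'
python3 -m jog '[[[0,0,-1,0,0,0.3,0],[0,0,-1,0,0,0.3,0],[0,0,-1,0,0,0.3,0],[0,0,-1,0,-0.5,0,0],[0,0,-1,0,-0.5,0,0],[0,0,-1,0,-0.5,0,0],[0,0,-1,0,-0.5,0,0]]]'
python3 -m jog '[[[0,0,-1,0,-0.5,0,0],[0,0,-1,0,-0.5,0,0],[0,0,-1,0,-0.5,0,0],[0,0,-1,0,-0.3,0,0],[0,0,-0.25,0,-0.3,0,0],[0,0,0,0,0,0,0],[0,0,0,0,0,0,0]]]'
python3 - <<'E'
from m import *
p=read_camera("top");cv2.imwrite("pics/laid.png",cv2.resize(p["img"][170:265,145:260],None,fx=6,fy=6,interpolation=cv2.INTER_CUBIC))
g,r,n=head(.033,[.506,.0515]);print(g.round(4),r.round(4),n)
m,d,H,k=strainer(p,(165,188,222,224),.033);print("handle",m,np.degrees(np.arctan2(d[1],d[0])),k,((H-m)@d).min(),((H-m)@d).max())
m,d,H,k=strainer(p,(170,225,222,250),.033);print("knife wood",m,np.degrees(np.arctan2(d[1],d[0])),k)
C=cloud(p);print(C[209:212,214:224:2,2].round(3),C[202:204,178:190:2,2].round(3))
print(observe()["opening"])
E
```

```text
clock: 7.8
position: [0.5182, 0.1112, 0.1076]
ee_rot: [-2.456, -1.958, 0.001]
force: [0.1, -0.2, -0.0]
opening: 0.046
grip_force: 0.0
clock: 8.5
position: [0.5186, 0.0104, 0.1521]
ee_rot: [-3.09, -0.568, -0.001]
force: [-0.2, -1.1, -0.5]
opening: 0.0005
grip_force: 0.0
clock: 9.2
position: [0.5185, -0.0937, 0.1519]
ee_rot: [-3.122, 0.348, 0.0]
force: [-0.6, 0.1, 0.7]
opening: 0.0005
grip_force: 0.0
[0.506  0.0525] 0.0336 47
handle [0.52322728 0.126915  ] -102.98120554842124 242 -0.042884127894193234 0.04213822707520767
knife wood [0.44101554 0.1234411 ] -103.34097699764854 157
[[0.035 0.037 0.032 0.035 0.034]
 [0.036 0.035 0.035 0.034 0.037]
 [0.034 0.032 0.037 0.033 0.034]] [[0.031 0.034 0.033 0.036 0.036 0.035]
 [0.036 0.032 0.033 0.035 0.033 0.037]]
0.0006714494906718267
```

View pics/laid.png

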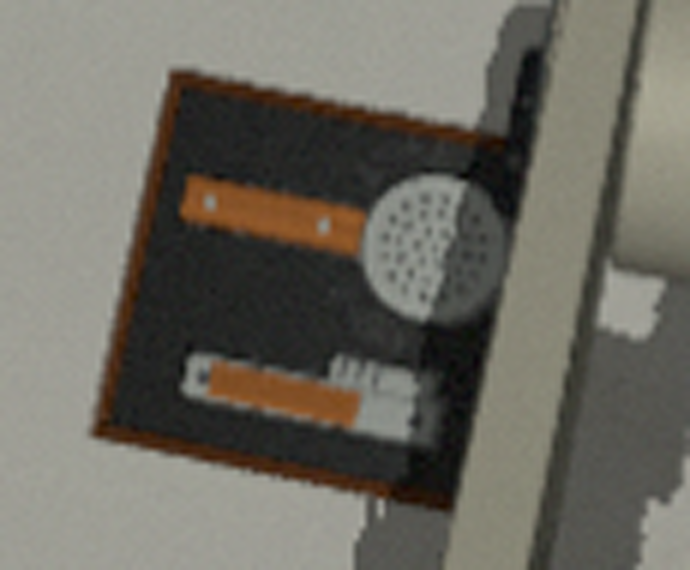

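The strainer lies straight in its cut-out, head at crop (435,248), still about 8 mm proud. Next I press the head.

```bash
python3 -m jog '[[[0,0,0,-0.1,0.8,0,0],[0,0,0,-0.1,0.8,0,0],[0,0,0,-0.05,0.8,-0.3,0],[0,0,0,0,0.5,-0.7,0],[0,0,0,0,0,-0.8,0],[0,0,0,0,0,-0.4,0],[0,0,0,0,0,0,0]]]'
python3 -m jog '[[[0,0,0,0,0,-0.1,0],[0,0,0,0,0,-0.06,0],[0,0,0,0,0,-0.06,0],[0,0,0,0,0,0,0]]]'
```

```text
clock: 10.0
position: [0.5036, 0.052, 0.0395]
ee_rot: [3.121, -0.347, -0.008]
force: [-0.9, -0.2, -0.7]
opening: 0.0003
grip_force: 0.0
clock: 10.4
position: [0.5066, 0.051, 0.0316]
ee_rot: [-3.122, 0.352, -0.002]
force: [-0.4, -0.2, -0.6]
opening: 0.0004
grip_force: 0.0
```

```bash
python3 -m jog '[[[0,0,0,0,0,-0.04,0],[0,0,0,0,0,-0.04,0],[0,0,0,0,0,0,0]]]';python3 -m jog '[[[0,0,0,0,0,-0.04,0],[0,0,0,0,0,0,0]]]'
```

```text
clock: 10.7
position: [0.5073, 0.0508, 0.0281]
ee_rot: [-3.122, 0.352, -0.004]
force: [0.3, -2.8, 7.6]
opening: 0.0006
grip_force: 3.4
clock: 10.9
position: [0.5076, 0.0509, 0.0274]
ee_rot: [-3.121, 0.352, -0.005]
force: [-5.1, -2.5, 27.1]
opening: 0.0005
grip_force: 13.8
```

```bash
python3 -m jog '[[[0,0,0,0,0,-0.02,0],[0,0,0,0,0,0,0]]]';python3 -m jog '[[[0,0,0,0,0,0.3,0],[0,0,0,0,0,0.3,0],[0,0,0,0.23,0.7,0,0],[0,0,0,0.23,0.7,0,0],[0,0,0,0.03,0.7,-0.1,0],[0,0,0,0,0,-0.2,0],[0,0,0,0,0,0,0]]]'
```

```text
clock: 11.1
position: [0.5077, 0.0509, 0.0273]
ee_rot: [-3.121, 0.352, -0.005]
force: [-7.9, -2.3, 41.1]
opening: 0.0006
grip_force: 20.4
clock: 11.8
position: [0.5295, 0.1562, 0.038]
ee_rot: [3.121, -0.349, -0.003]
force: [-0.3, 0.2, -0.4]
opening: 0.0002
grip_force: 0.0
```

Head bottomed hard at 0.0273. Now the tail.

```bash
python3 -m jog '[[[0,0,0,0,0,-0.08,0],[0,0,0,0,0,-0.06,0],[0,0,0,0,0,-0.04,0],[0,0,0,0,0,0,0]]]';python3 -m jog '[[[0,0,0,0,0,-0.04,0],[0,0,0,0,0,0,0]]]'
```

```text
clock: 12.2
position: [0.5308, 0.1553, 0.0303]
ee_rot: [-3.122, 0.354, -0.0]
force: [-1.0, 0.1, 3.9]
opening: 0.0007
grip_force: 1.6
clock: 12.4
position: [0.5306, 0.1554, 0.0281]
ee_rot: [-3.122, 0.353, -0.0]
force: [-0.6, 0.7, -0.2]
opening: 0.0006
grip_force: 0.0
```

```bash
python3 -m jog '[[[0,0,0,0,0,-0.04,0],[0,0,0,0,0,0,0]]]';python3 -m jog '[[[0,0,0,0,0,-0.02,0],[0,0,0,0,0,0,0]]]'
```

```text
clock: 12.6
position: [0.5308, 0.1556, 0.0265]
ee_rot: [3.122, -0.352, 0.001]
force: [-1.1, -1.9, 7.7]
opening: 0.0003
grip_force: 4.1
clock: 12.8
position: [0.5309, 0.1556, 0.0264]
ee_rot: [3.121, -0.352, 0.001]
force: [-4.6, -3.6, 20.5]
opening: 0.0008
grip_force: 10.2
```

```bash
python3 -m jog '[[[0,0,0,0,0,0.3,0],[0,0,0,0,0,0.3,0],[0,0,0,-0.6,0,0,0],[0,0,0,-0.6,0,0,0],[0,0,0,-0.46,0,-0.1,0],[0,0,0,0,0,-0.2,0],[0,0,0,0,0,0,0]]]';python3 -m jog '[[[0,0,0,0,0,-0.08,0],[0,0,0,0,0,-0.06,0],[0,0,0,0,0,-0.04,0],[0,0,0,0,0,0,0]]]';python3 -m jog '[[[0,0,0,0,0,-0.04,0],[0,0,0,0,0,0,0]]]'
```

```text
clock: 13.5
position: [0.4476, 0.1561, 0.0394]
ee_rot: [3.122, -0.351, -0.0]
force: [-0.1, -0.0, -0.6]
opening: 0.0005
grip_force: 0.0
clock: 13.9
position: [0.4489, 0.1565, 0.0311]
ee_rot: [-3.121, 0.353, -0.002]
force: [-0.2, 2.2, 2.5]
opening: -0.0001
grip_force: 1.7
clock: 14.1
position: [0.4486, 0.1564, 0.0291]
ee_rot: [-3.121, 0.352, -0.002]
force: [1.2, -0.5, 0.6]
opening: 0.0005
grip_force: 0.3
```

```bash
python3 -m jog '[[[0,0,0,0,0,-0.04,0],[0,0,0,0,0,-0.03,0],[0,0,0,0,0,0,0]]]';python3 -m jog '[[[0,0,0,0,0,-0.02,0],[0,0,0,0,0,0,0]]]';python3 -m jog '[[[0,0,0,0,0,0.3,0],[0,0,0,0,0,0.3,0],[0,0,0,-0.2,-0.8,0,0],[0,0,0,-0.21,-0.97,-0.1,0],[0,0,0,0,0,-0.2,0],[0,0,0,0,0,0,0]]]';python3 -m jog '[[[0,0,0,0,0,-0.1,0],[0,0,0,0,0,-0.06,0],[0,0,0,0,0,-0.04,0],[0,0,0,0,0,0,0]]]'
```

```text
clock: 14.4
position: [0.4485, 0.1564, 0.027]
ee_rot: [-3.121, 0.352, -0.002]
force: [-6.3, -1.0, 30.5]
opening: 0.0007
grip_force: 14.9
clock: 14.6
position: [0.4485, 0.1564, 0.0268]
ee_rot: [-3.121, 0.352, -0.002]
force: [-8.5, -1.9, 43.9]
opening: 0.0006
grip_force: 21.8
clock: 15.2
position: [0.4263, 0.0666, 0.0386]
ee_rot: [3.121, -0.356, -0.003]
force: [-0.0, 0.4, -0.2]
opening: 0.0007
grip_force: 0.0
clock: 15.6
position: [0.4274, 0.0686, 0.0293]
ee_rot: [-3.122, 0.349, -0.0]
force: [0.7, 0.6, -0.0]
opening: 0.0003
grip_force: 0.0
```

```bash
python3 -m jog '[[[0,0,0,0,0,-0.04,0],[0,0,0,0,0,0,0]]]';python3 -m jog '[[[0,0,0,0,0,-0.03,0],[0,0,0,0,0,0,0]]]'; python3 -m jog '[[[0,0,0,0,0,-0.02,0],[0,0,0,0,0,0,0]]]'
```

```text
clock: 15.8
position: [0.4271, 0.0683, 0.0273]
ee_rot: [-3.122, 0.35, 0.0]
force: [0.7, 0.2, 0.6]
opening: 0.0003
grip_force: 0.0
clock: 16.0
position: [0.4272, 0.0681, 0.0263]
ee_rot: [-3.121, 0.352, -0.0]
force: [-2.4, 1.9, 9.9]
opening: 0.0003
grip_force: 5.0
clock: 16.2
position: [0.4273, 0.0681, 0.0263]
ee_rot: [-3.121, 0.352, -0.0]
force: [-6.9, 1.5, 29.7]
opening: 0.0004
grip_force: 14.6
```

```bash
python3 -m jog '[[[0,0,0,0,0,0.4,0],[0,0,0,0,0,0.8,0],[0,0,0,0,0,0.8,0],[0,0,0,0,-0.8,0.3,0],[0,0,0,0,-0.9,0,0],[0,0,0,0,-0.9,0,0],[0,0,0,0,-0.9,0,0],[0,0,0,0,-0.9,0,0]]]'
python3 - <<'E'
from m import *
Z=[]
for i in range(6):
    p=read_camera("top");Z.append(cloud(p)[...,2])
Z=np.median(Z,0)
q=read_camera("side")
a=cv2.resize(p["img"][170:265,145:260],None,fx=5,fy=5,interpolation=cv2.INTER_CUBIC)
cv2.imwrite("pics/end.png",a);cv2.imwrite("pics/ends.png",cv2.resize(q["img"][180:260,170:280],None,fx=7,fy=7,interpolation=cv2.INTER_CUBIC))
g,r,n=head(.026,[.506,.0515]);print(g.round(4),r.round(4),n)
m,d,H,k=strainer(p,(165,188,222,224),.026);print("handle",m,np.degrees(np.arctan2(d[1],d[0])),k)
c=np.array([.4864,.1001]);A=np.radians(-12.89);R=np.array([[np.cos(A),-np.sin(A)],[np.sin(A),np.cos(A)]])
C=cloud(p);L=(C[...,:2]-c)@R
for n,(x,y) in dict(shead=(30,-43),stail=(30,65),smid=(30,25),khead=(-50,-45),ktail=(-50,45),kmid=(-50,0),foam=(-8,10),foam2=(-8,-40),foam3=(-8,65),foam4=(70,40)).items():
    s=np.hypot(*(L-[x/1e3,y/1e3]).transpose(2,0,1))<.008;s&=Z>0;s&=Z<.1;print(n,Z[s].mean().round(4),s.sum())
E
```

```text
clock: 17.0
position: [0.4268, -0.154, 0.1401]
ee_rot: [-3.122, 0.351, -0.001]
force: [1.5, 0.4, 1.4]
opening: 0.0004
grip_force: 0.0
[0.5064 0.0523] 0.0336 57
handle [0.52350724 0.12724553] -103.39025071122828 241
shead 0.0286 26
stail 0.0272 25
smid 0.0275 25
khead 0.0273 28
ktail 0.0276 25
kmid 0.0278 28
foam 0.0263 26
foam2 0.0251 25
foam3 0.0263 26
foam4 0.0263 25
```

View pics/ends.png

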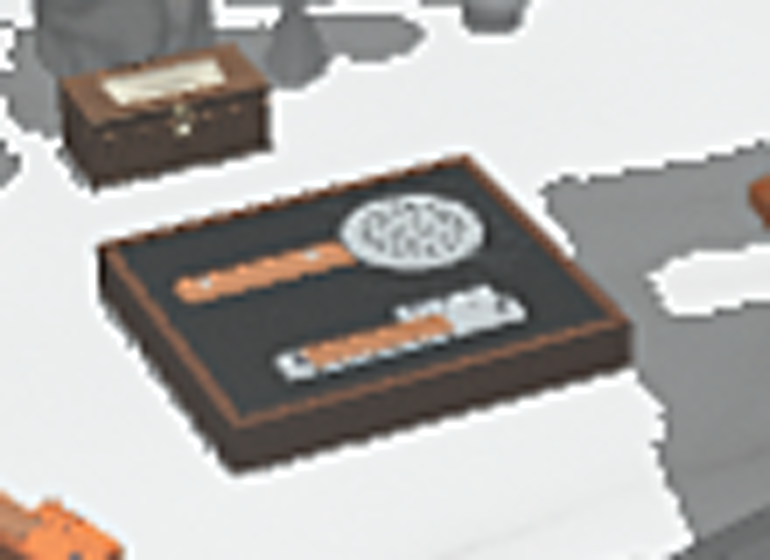

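Everything looks flush. The strainer head (crop 412,232) reads about 1 mm higher than the rest, so I'll press it once more.

```bash
python3 -m jog '[[[0,0,0,0.3,0.8,0,0],[0,0,0,0.3,0.8,0,0],[0,0,0,0.3,0.8,0,0],[0,0,0,0.3,0.8,-0.2,0],[0,0,0,0.3,0.8,-0.4,0],[0,0,0,0.08,0.11,-0.8,0],[0,0,0,0,0,-0.7,0],[0,0,0,0,0,0,0]]]';python3 -m jog '[[[0,0,0,0,0,-0.06,0],[0,0,0,0,0,-0.05,0],[0,0,0,0,0,-0.04,0],[0,0,0,0,0,0,0]]]'; python3 -m jog '[[[0,0,0,0,0,-0.03,0],[0,0,0,0,0,0,0]]]'
```

```text
clock: 18.2
position: [0.5024, 0.0546, 0.0314]
ee_rot: [3.121, -0.347, -0.012]
force: [0.0, 0.7, 0.4]
opening: -0.0001
grip_force: 0.0
clock: 18.6
position: [0.5068, 0.053, 0.0285]
ee_rot: [-3.121, 0.353, -0.003]
force: [-0.1, -0.3, 0.6]
opening: 0.0003
grip_force: 0.0
clock: 18.8
position: [0.5065, 0.053, 0.0265]
ee_rot: [-3.122, 0.352, -0.002]
force: [-0.1, -1.6, 1.8]
opening: 0.0002
grip_force: 1.1
```

```bash
python3 -m jog '[[[0,0,0,0,0,-0.03,0],[0,0,0,0,0,0,0]]]'; python3 -m jog '[[[0,0,0,0,0,0.4,0],[0,0,0,0,0,0.8,0],[0,0,0,0,0,0.8,0],[0,0,0,0,-0.8,0.3,0],[0,0,0,0,-0.9,0,0],[0,0,0,0,-0.9,0,0],[0,0,0,0,-0.9,0,0],[0,0,0,0,0,0,0]]]'
python3 - <<'E'
from m import *
g,r,n=head(.026,[.506,.0515]);print(g.round(4),r.round(4),n)
c=np.array([.4864,.1001]);A=np.radians(-12.89);R=np.array([[np.cos(A),-np.sin(A)],[np.sin(A),np.cos(A)]])
p=read_camera("top");C=cloud(p);L=(C[...,:2]-c)@R;Z=C[...,2]
for n,(x,y) in dict(shead=(30,-43),stail=(30,65),khead=(-50,-45),ktail=(-50,45),foam=(-8,10)).items():
    s=np.hypot(*(L-[x/1e3,y/1e3]).transpose(2,0,1))<.009;s&=abs(Z)<.1;print(n,np.median(Z[s]).round(4))
E
```

```text
clock: 19.0
position: [0.5065, 0.0529, 0.0263]
ee_rot: [3.122, -0.352, 0.001]
force: [-6.5, -1.3, 26.8]
opening: 0.0003
grip_force: 13.3
clock: 19.8
position: [0.5061, -0.1263, 0.1398]
ee_rot: [3.12, -0.358, 0.002]
force: [-0.5, 0.3, 0.5]
opening: 0.0003
grip_force: 0.0
[0.5062 0.0521] 0.0337 57
shead 0.0271
stail 0.0266
khead 0.0277
ktail 0.0278
foam 0.0261
```

```bash
python3 -c "
from station import *
print(close_job())"
```

```text
the job is handed in; nothing more can be done
None
```

I laid the strainer in its cut-out and pressed both it and the corkscrew home; all four ends measured within about 2 mm of the foam top in the last check, and I handed the job in at about 20 s (no verdict was returned).

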